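# Hang the guard on the disc cutter, then key it to hold-to-run

### The job

The little disc cutter has a new disc and needs a short test run: hang its loose sheet-metal guard squarely over the bar above the disc and let go of it, then take the key out of the wooden bit block, push it fully home in the machine's lock past the sticky pins and turn it clockwise to its stop. The lock is a spring-return hold-to-run switch, so finish still holding the key in and turned, with the guard still hanging on the bar; leave the bottle, pots and hand tools where they are.

Things in the scene. Friction and masses are not known exactly. Their poses are not given: they have to be found in the camera images.
- machine: grey disc cutter fixed to the bench, base 100 x 160 mm, 34 high. Origin: under it, on the bench; x points to its back, y to its left (the robot is on its -x side). Left half: a 40 mm grinding disc, a dark motor behind it (84 mm high) and the guard bar over it; right half: a black switch turret 54 x 46 mm, 70 high, with the lock on top
- bar (a point): middle of the guard bar's top face, 95 mm above the bench; axes as the machine's, in whose frame it is at (-15, 30, 95) mm. The bar runs along y, is 12 mm wide (x) and 10 high, on two posts 78 mm apart inside. Under it the disc is 6 mm thick; nothing else lies within 20 mm of it in x above 68 mm height
- keyhole (a point): middle of the key slot's mouth, 80 mm above the bench; axes as the machine's, in whose frame it is at (-18, -58, 80) mm. The slot is 5.8 mm wide along the machine's x and 14 mm long along its y, straight down through a fixed brass plate 12 mm thick; the turning plug is below. The key's shoulder stops on the plate, level with the mouth. Bezel ring 38 mm across
- lock (a joint): turn of the lock's plug, rad: 0 at rest, grows clockwise seen from above to a stop at 1.48 (about 85 degrees). A spring turns it back with 0.03 N m at 0 and 0.09 N m at the stop. The key's bit has 0.15 rad of play in the plug, so the hand may turn up to 0.15 rad more than it. The key turns freely only within 2 mm of home; before that its bit is caught in the fixed plate
- key: key, 30 g, black plastic bow, steel shank, standing bit down in the bit block. Origin: at its shoulder, on its middle line; z up. Below: round shank 4 mm thick, then from 14 to 26 mm the flat bit, 4 mm thick (x), 12 wide (y), nose rounded. Above: bow 10 mm thick (x), 28 wide (y), from 4 to 26 mm, on a neck 8 x 20 mm. Goes in either way round
- key_bow (a point): middle of the key's bow, 15 mm above the key's origin
- key_tip (a point): tip of the bit, 26 mm below the key's origin; home it is 26 mm below the keyhole point. On the way in two sticky pins, met about 4 and 8 mm deep, take up to 4 to 9 N of push (pushing again or rocking a little helps; 15 N is plenty), and a sprung plunger pushes back with 2 to 4 N over the last 5 mm
- guard: loose guard, a saddle of bent sheet aluminium, 100 g, standing on its two lower hems. Origin: midway between the hems, at the bottom; y along the saddle. 56 mm long (y), 41 wide (x) at the hems, narrowing to a channel 16 mm wide inside and 8 deep; roof underside 26, top 29 mm above the origin. Hung up, the roof lies on the bar; either way round
- guard_grip (a point): middle of the black ribbed grip on the guard's roof, 41 mm above the guard's origin; the grip is 12 mm thick (x), 30 long (y), from 29 to 51 mm above the origin
- block: wooden bit block fixed to the bench, 42 (x) x 74 (y) x 34 mm high, with short drill bits 13 mm proud at its corners. Origin: under its middle. The key stands in the slot in its middle (6 x 14 mm, long side along the block's y), the shoulder on its top face, 34 mm above the bench; its yaw is the block's
- glue: blue glue bottle with yellow cap, 34 mm across, 122 high, near the console; a bystander, origin under its middle
- pot_a: small paint pot with red lid, 33 mm across, 34 high, behind the machine; a bystander, origin under its middle
- pot_b: small paint pot with green lid, 33 mm across, 34 high, by the console; a bystander, origin under its middle
- driver: screwdriver with red handle, 154 mm long, lying in front of the vice; a bystander, origin under its middle
- pliers: flat pliers with red handles, 148 mm long, lying by the parts case; a bystander, origin under its middle
- cutter: side cutter with blue handles, 124 mm long, lying at the right edge; a bystander, origin under its middle

How it is judged:
By the outcome, as a careful person would: the job done as asked, in the order asked, and still so for the second after the job is handed in, while the arm keeps its last pose, push and grip.
It also fails if it takes over 61 s, if anything falls off the work surface, if the arm or the gripper's body presses on something with over 40 N, if the wrist force passes 120 N, or if a joint passes its speed limit or range.

### The arm

A 7-joint arm with a two-finger parallel gripper is mounted at the origin on a cart in front of the work surface, level with it; the furniture and walls round the work are solid. World frame = base frame: x ahead of the robot, y to its left, z up, the work surface at z = 0. Lengths are in m, angles in rad, forces in N, time in s.
With the tool pointing down it reaches from about 0.4 to 0.85 m from the base axis. Payload 10.4 kg.
Tool frame: the origin (TCP) lies midway between the tips of the shut fingers; the grasp point (between the pads) lies r.grasp_offset behind it (r.grasp_offset is the distance from the TCP to the grasp point, in m); z points along the fingers, y is the line along which they close (so a half turn about z gives the same grasp; the last joint's range is limited). The gripper opens to 85 mm and grips with 20 to 120 N. Pads are 22 mm wide; open, the fingers measure 114 mm over their backs; the gripper's body (76 mm by 85 mm) begins 54 mm behind the grasp point. The pads swing forward as they close: fully open they stand 13 mm farther back than shut.
Start: joints at [-1.269, 0.332, -0.065, 1.46, 0.022, 1.35, -0.088], TCP at [0.199, 0.592, 0.231] pointing down, gripper open.
Joint ranges: [-2.6, 2.6], [-0.5, 2.12], [-1.47, 1.34], [0.16, 2.42], [-1.27, 4.41], [0.06, 2.06], [-2.6, 2.6]. Speed limits (rad/s): [2.22, 2.22, 2.79, 2.79, 3.14, 3.14, 3.14].

### API

Orientations are given as a unit quaternion [x, y, z, w].
In Python, from bench import r gives the robot as it stands.
- The arm moves only by the tool drive_tool, never from a script. Its argument "series" is a list of rows, each an object with "xyz": the shift along the tool's x, y, z in cm, a list of three; "twist": the turn, a rotation vector about the tool's x, y, z in rad, a list of three; "claw": the finger opening in cm, from 0 to 8.54. In form: [{"xyz": [x, y, z], "twist": [rx, ry, rz], "claw": claw}, ...]. A call has 1 to 12 rows; each row is the pose to reach, as a shift and turn from the pose commanded when the call began, along the tool's axes at that moment; what a row does not reach only later rows make up. A row lasts 1/10 s, in which the tool goes at most 50 mm and 8.59 degrees, less where a joint would pass 70% of its speed; a pose out of reach is approached as far as the arm can. A call with a gripper value outside its range is refused whole. The fingers move at their own pace and stop on an object; the grip force is fixed at half the most. Time passes only in rows, so rows that repeat a pose let the fingers close. It gives the time, the measured TCP pose, the force, the opening and the grip force at its end, in the units of the state.
- r.state(): the state, without advancing time (a new reading comes with each control period).
- r.read_camera(name): name is "side" or "top"; returns a dict with "color" (480x640x3 uint8, blue, green, red), "fx", "fy", "cx", "cy" (pixels), "R" (3x3) and "t" (3): a world point X has camera coordinates R X + t. Camera axes: x right, y down, z forward; pixel columns grow to the right and rows downward; lengths in m; the calibration is good to about 2 mm. A picture is of the moment at which its call begins. There is no depth.
- r.close_job(): hands the job in; it is judged then, once.
The state is a dict: "clock": time; "joint_positions": joint angles; "joint_vel": joint speeds; "effort": joint torques, N m; "position": TCP position; "eef_rot": TCP orientation; "wrist_force": force on the tool from outside, world axes, zero at the start; "moment": the same for the moment, N m; "width": finger opening in m; "grasp_force": force on a finger pad.
Only numpy, scipy, OpenCV 4.12 (cv2) and the standard library are available. Lean on these libraries where they do the work, as an engineer would, in place of code of your own. Each camera call takes 0.05 s, during which the arm holds its last target. There are 200 camera calls.

## Working session

There is one attempt and no reset: what is moved stays moved. The work goes in short steps, Python scripts to look and compute and a tool call to move; the robot and the scene stay as the last step left them, time stands still between calls to the robot, and variables do not carry over. Pictures are saved under pics/ and viewed, at most 10 in all, crops included, and the job is handed in when it is done.

Besides the shell and the picture viewer there is one more tool, called after "Request:" by a JSON object that holds its "api" and its "payload", one argument or row to a line. drive_tool: Moves the arm, as the interface text tells. Its arguments: {"type":"object","properties":{"series":{"type":"array","items":{"type":"object","properties":{"xyz":{"type":"array","items":{"type":"number"}},"twist":{"type":"array","items":{"type":"number"}},"claw":{"type":"number"}}}}},"required":["series"]}

```bash
mkdir -p pics; ls
python3 - <<'E'
from bench import r
import cv2,json,numpy as np
s=r.state();print({k:np.round(v,4).tolist() for k,v in s.items()}, r.grasp_offset)
for n in("side","top"):
    c=r.read_camera(n);cv2.imwrite(f"pics/{n}0.png",c["color"]);print(n,c["fx"],c["fy"],c["cx"],c["cy"],np.round(c["R"],4).tolist(),np.round(c["t"],4).tolist())
E
```

```text
pics
{'clock': 0.0, 'joint_positions': [-1.2686, 0.3329, -0.0647, 1.4609, 0.0216, 1.3499, -0.0885], 'joint_vel': [0.0007, 0.0001, 0.0003, 0.0012, 0.0011, 0.0005, 0.0001], 'effort': [-0.0004, -62.544, 0.0491, -39.162, 0.0163, 0.0097, 0.0], 'position': [0.1993, 0.592, 0.2305], 'eef_rot': [0.1617, 0.9868, -0.0007, -0.0001], 'wrist_force': [0.0965, -0.9726, -0.2253], 'moment': [0.0262, -0.0085, 0.0354], 'grasp_force': 0.0, 'width': 0.0853} 0.0187
side 473.8928969644734 473.8928969644734 317.2975139797943 240.73600734063598 [[-0.9991, -0.0342, 0.0232], [-0.0396, 0.6325, -0.7735], [0.0117, -0.7738, -0.6333]] [0.5819, 0.1376, 0.8393]
top 491.51061130486363 491.51061130486363 322.33971378763067 242.00939827201054 [[-0.0499, -0.9987, 0.0041], [-0.9289, 0.0449, -0.3677], [0.367, -0.0222, -0.93]] [-0.0706, 0.5699, 0.8085]
```

View pics/side0.png

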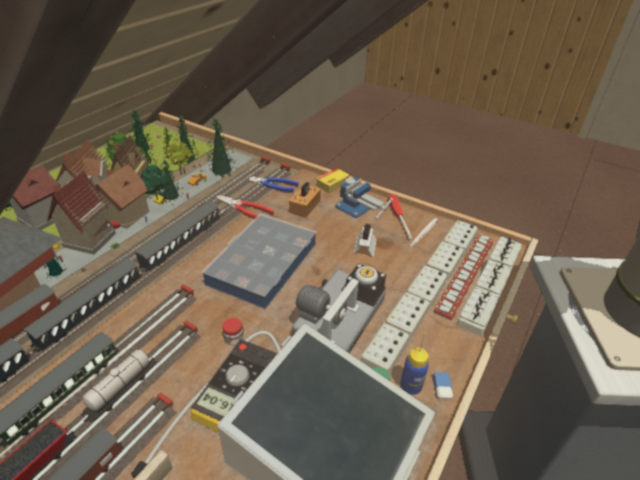

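View pics/top0.png

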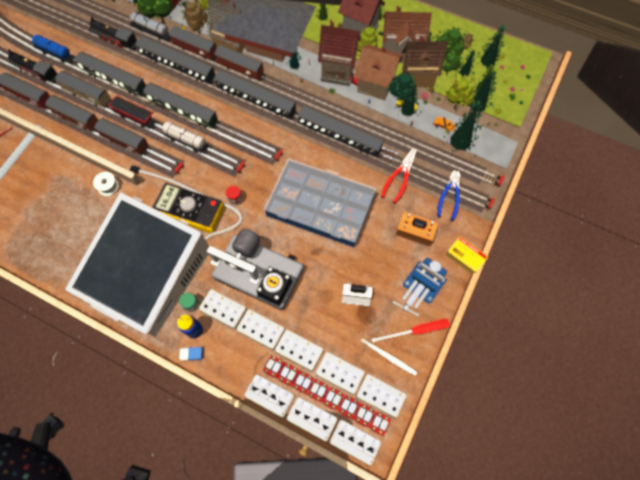

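The side view shows the block at (305,197), the guard at (366,238) and the machine at (340,300). In the top view they are at (417,227), (357,293) and (255,270). I'll crop in closer.

```bash
cat > h.py <<'E'
import numpy as np,cv2
from bench import r
def cam(n):
    c=r.read_camera(n);c["R"]=np.array(c["R"]);c["t"]=np.array(c["t"]);return c
def ray(c,uv):
    d=c["R"].T@np.array([(uv[0]-c["cx"])/c["fx"],(uv[1]-c["cy"])/c["fy"],1]);return -c["R"].T@c["t"],d/np.linalg.norm(d)
def onz(c,uv,z):
    o,d=ray(c,uv);return o+d*(z-o[2])/d[2]
def two(c1,u1,c2,u2):
    o1,d1=ray(c1,u1);o2,d2=ray(c2,u2)
    a=np.linalg.lstsq(np.c_[d1,-d2],o2-o1,rcond=None)[0]
    p,q=o1+a[0]*d1,o2+a[1]*d2;return (p+q)/2,np.linalg.norm(p-q)
def proj(c,X):
    p=c["R"]@np.array(X)+c["t"];return np.array([c["fx"]*p[0]/p[2]+c["cx"],c["fy"]*p[1]/p[2]+c["cy"]])
def crop(c,x0,y0,w,h,k,name):
    im=cv2.resize(c["color"][y0:y0+h,x0:x0+w],None,fx=k,fy=k,interpolation=cv2.INTER_CUBIC)
    for i in range(x0-x0%20+20,x0+w,20):
        cv2.putText(im,str(i),((i-x0)*k,10),0,.35,(255,255,255));cv2.line(im,((i-x0)*k,12),((i-x0)*k,18),(255,255,255))
    for i in range(y0-y0%20+20,y0+h,20):
        cv2.putText(im,str(i),(0,(i-y0)*k),0,.35,(255,255,255));cv2.line(im,(25,(i-y0)*k),(32,(i-y0)*k),(255,255,255))
    cv2.imwrite("pics/"+name,im)
E
python3 - <<'E'
from h import *
t=cam("top");s=cam("side")
crop(t,200,205,200,110,4,"tc1.png");crop(s,280,170,130,150,4,"sc1.png")
for n,p in (("block",(417,222)),("guard",(357,288)),("mach",(255,270))):print(n,onz(t,p,.03))
for c in(t,s):print(-c["R"].T@c["t"])
E
```

```text
block [ 0.63191485 -0.29864131  0.03      ]
guard [ 0.49643169 -0.16358659  0.03      ]
mach [0.54342802 0.03662331 0.03      ]
[ 0.22915141 -0.07817415  0.96166564]
[0.57696821 0.58235202 0.62448027]
```

View pics/tc1.png

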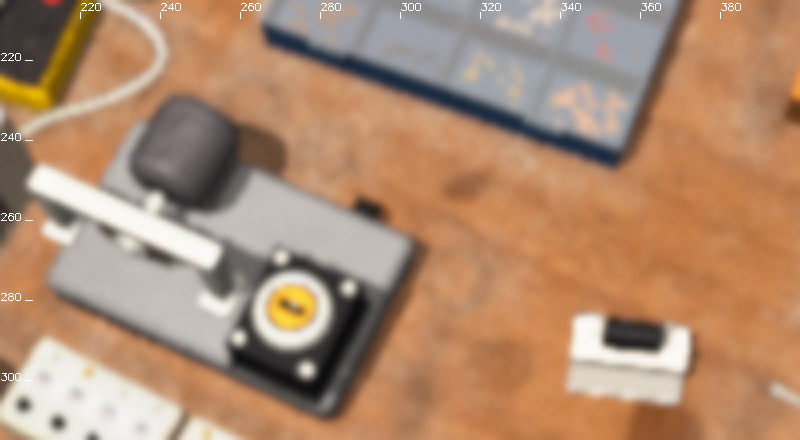

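View pics/sc1.png

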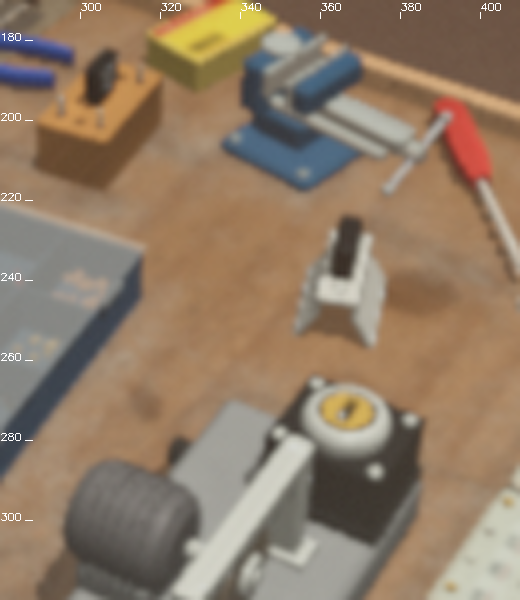

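```bash
cat > m.py <<'E'
from h import *
def mask(c,box,lo,hi,hsv=True):
    x,y,w,h=box;im=c["color"][y:y+h,x:x+w];im=cv2.cvtColor(im,cv2.COLOR_BGR2HSV)
    return cv2.inRange(im,lo,hi)
def blob(c,box,lo,hi):
    m=mask(c,box,lo,hi);n,l,st,ce=cv2.connectedComponentsWithStats(m);i=1+np.argmax(st[1:,4])
    cn=max(cv2.findContours((l==i).astype(np.uint8),0,1)[0],key=cv2.contourArea)
    b=cv2.boxPoints(cv2.minAreaRect(cn))+np.array(box[:2]);return ce[i]+box[:2],st[i,4],b
E
python3 - <<'E'
from m import *
np.set_printoptions(precision=4,suppress=True)
t=cam("top");s=cam("side")
def yaw(pts): # longest edge direction
    e=max([pts[1]-pts[0],pts[2]-pts[1]],key=np.linalg.norm);return np.degrees(np.arctan2(e[1],e[0])),[np.linalg.norm((pts[1]-pts[0])[:2]),np.linalg.norm((pts[2]-pts[1])[:2])]
yt=blob(t,(255,265,40,35),(15,120,120),(35,255,255));ys=blob(s,(345,260,45,30),(15,90,110),(35,255,255))
print("keyhole",yt[:2],ys[:2],two(t,yt[0],s,ys[0]),onz(t,yt[0],.08),onz(s,ys[0],.08))
for nm,box,z in(("bar",(200,240,60,40),.095),("guardroof",(335,278,45,30),.029)):
    c,a,b=blob(t,box,(0,0,200 if nm=="bar" else 190),(179,60,255));P=np.array([onz(t,p,z) for p in b]);print(nm,c,a,b.tolist(),P[:,:2].mean(0),yaw(P))
g=blob(t,(335,275,45,30),(0,0,0),(179,255,70));gs=blob(s,(355,220,25,25),(0,0,0),(179,255,80))
P=np.array([onz(t,p,.049) for p in g[2]]);print("grip",g[:2],gs[:2],two(t,g[0],s,gs[0]),P[:,:2].mean(0),yaw(P))
k=blob(t,(405,210,28,25),(0,0,0),(179,255,80));ks=blob(s,(295,180,22,16),(0,0,0),(179,255,80))
P=np.array([onz(t,p,.058) for p in k[2]]);print("bow",k[:2],ks[:2],two(t,k[0],s,ks[0]),P[:,:2].mean(0),yaw(P))
o=blob(t,(390,205,55,45),(8,120,130),(22,255,255));P=np.array([onz(t,p,.034) for p in o[2]]);print("block",o,P[:,:2].mean(0),yaw(P))
crop(t,380,200,80,60,10,"blk.png")
E
```

```text
keyhole (array([272.3958, 281.4583]), np.int32(96)) (array([364.0062, 262.9379]), np.int32(161)) (array([ 0.5023, -0.0051,  0.0972]), np.float64(0.010568193569982356)) [ 0.5024 -0.002   0.08  ] [ 0.5047 -0.0276  0.08  ]
bar [231.0843 258.7416] 356 [[204.58490753173828, 258.4528293609619], [208.35848999023438, 245.24528312683105], [256.56603240966797, 259.01886558532715], [252.79244995117188, 272.2264099121094]] [0.546  0.0744] (np.float64(-109.42075311518437), [np.float64(0.026918122948172998), np.float64(0.09637806860485686)])
guardroof [356.0782 295.8436] 422 [[340.98461627960205, 302.1230773925781], [343.43077182769775, 282.55384635925293], [372.230770111084, 286.15384674072266], [369.7846145629883, 305.72307777404785]] [ 0.4845 -0.162 ] (np.float64(-100.2213113047243), [np.float64(0.04004128092227968), np.float64(0.05714027289815122)])
grip (array([357.7945, 288.3699]), np.int32(73)) (array([365.85, 231.5 ]), np.int32(60)) (array([ 0.4921, -0.1639,  0.0424]), np.float64(1.0353718312289147e-05)) [ 0.4909 -0.1638] (np.float64(-92.79126781440851), [np.float64(0.023174340986104824), np.float64(0.011990539844974727)])
bow (array([418.9571, 222.9429]), np.int32(70)) (array([304.0833, 189.1667]), np.int32(48)) (array([ 0.6223, -0.2981,  0.0489]), np.float64(0.001487559362736631)) [ 0.6175 -0.2958] (np.float64(-113.29735996564514), [np.float64(0.012694092345758455), np.float64(0.02387044788780969)])
block (array([416.8797, 226.7311]), np.int32(1878), array([[390., 205.],
       [444., 205.],
       [444., 249.],
       [390., 249.]])) [ 0.6199 -0.2965] (np.float64(-92.74726571521443), [np.float64(0.11315670124398365), np.float64(0.0989507625186785)])
```

View pics/blk.png

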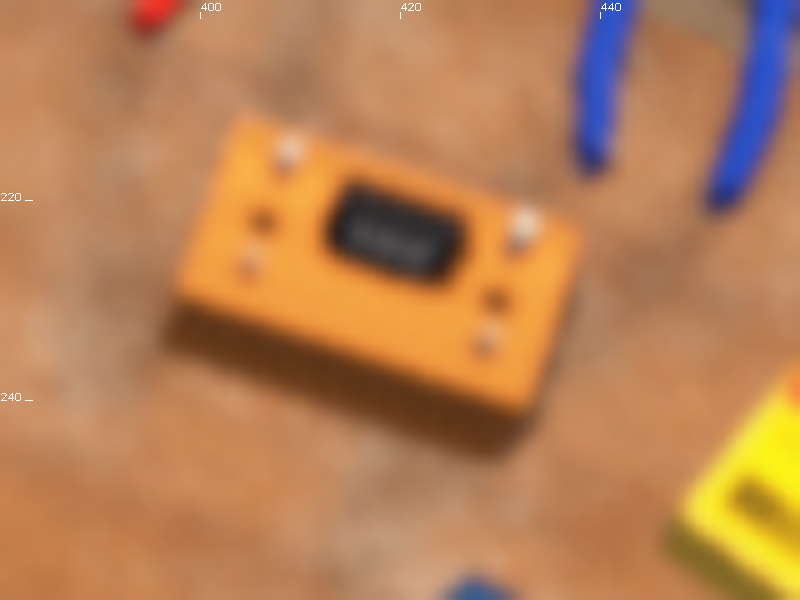

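The crop shows the block's top corners at about (403.5,211.3), (438,222.4), (432,240.8) and (397,229.2), with the bow at (419,223). Next I'll refine the yaws and the keyhole.

Run:
```python
from m import *
np.set_printoptions(precision=4,suppress=True)
t=cam("top");s=cam("side")
def rect(nm,px,z):
    P=np.array([onz(t,p,z)[:2] for p in px]);a=P[1]-P[0];b=P[2]-P[3];e=a+b
    print(nm,P.mean(0),"yaw of -y edge",np.degrees(np.arctan2(-e[1],-e[0]))-90,[np.linalg.norm(P[i]-P[i-1])*1e3 for i in range(4)])
rect("block",[(403.5,211.4),(438.1,222.3),(432,240.8),(397.1,229.2)],.034)
rect("bar",np.array([(209.25,245.5),(255.5,265.75),(252.5,272),(206.75,252)])-.375,.095)
rect("roof",np.array([(343.75,283.5),(373,287),(372.5,294.7),(343,291.2)])-.375,.029)
rect("base",np.array([(232,236.5),(305.5,265),(284,308),(213,276)])-.375,.034)
yt=blob(t,(255,265,40,35),(15,120,120),(35,255,255))
for lo in(90,120,150):
    ys=blob(s,(358,264,20,18),(15,lo,110),(35,255,255));print("keyhole",yt[:2],ys[:2],two(t,yt[0],s,ys[0]),onz(t,yt[0],.08)[:2],onz(s,ys[0],.08)[:2])
g=blob(t,(335,275,45,30),(0,0,0),(179,255,110));print(g[1],g[2].tolist())
print(r.state()["clock"])
```

```text
block [ 0.6215 -0.2979] yaw of -y edge -22.638087023224173 [np.float64(43.2093327368877), np.float64(74.1977015192273), np.float64(44.12922704900562), np.float64(74.11218284218363)]
bar [0.5467 0.0745] yaw of -y edge -27.03614496807276 [np.float64(13.591182386803743), np.float64(98.01399053886777), np.float64(13.175753803364533), np.float64(96.41388435083076)]
roof [ 0.4952 -0.1649] yaw of -y edge -9.85444096832309 [np.float64(15.834912128687854), np.float64(57.97682621333438), np.float64(15.73810341289841), np.float64(58.11744354237654)]
base [0.5408 0.0302] yaw of -y edge -26.081739874340258 [np.float64(90.0932559629676), np.float64(162.46029664364718), np.float64(96.40186476671147), np.float64(155.90705780083283)]
keyhole (array([272.4286, 281.4082]), np.int32(98)) (array([366.2874, 272.1954]), np.int32(87)) (array([ 0.502 , -0.0023,  0.082 ]), np.float64(0.00018464368292605575)) [ 0.5025 -0.0021] [ 0.5018 -0.0045]
keyhole (array([272.4286, 281.4082]), np.int32(98)) (array([366.4545, 272.3182]), np.int32(66)) (array([ 0.5019, -0.0022,  0.0819]), np.float64(0.0001561815748922655)) [ 0.5025 -0.0021] [ 0.5015 -0.0042]Traceback (most recent call last):
  File "<stdin>", line 13, in <module>
  File "m.py", line 6, in blob
    m=mask(c,box,lo,hi);n,l,st,ce=cv2.connectedComponentsWithStats(m);i=1+np.argmax(st[1:,4])
                                                                          ~~~~~~~~~^^^^^^^^^^
    return _wrapfunc(a, 'argmax', axis=axis, out=out, **kwds)
    return bound(*args, **kwds)
ValueError: attempt to get argmax of an empty sequence
```

```bash
cat > go.py <<'E'
from h import *
from scipy.spatial.transform import Rotation as Ro
import sys
np.set_printoptions(precision=3,suppress=True)
def go(x,y,z,yaw):
    "shift/twist in tool axes (cm, rad) to TCP pose pointing down with tool y at yaw (deg)"
    s=r.state();T=Ro.from_quat(s["eef_rot"]);a=np.radians(yaw)
    yy=np.array([np.cos(a),np.sin(a),0]);zz=np.array([0,0,-1.]);G=Ro.from_matrix(np.c_[np.cross(yy,zz),yy,zz])
    d=T.inv().apply(np.array([x,y,z])-s["position"])*100;w=(T.inv()*G).as_rotvec()
    print("xyz",d,"twist",w,"rows",max(np.linalg.norm(d)/5,np.degrees(np.linalg.norm(w))/8.59),"F",s["wrist_force"],"w",s["width"],"t",s["clock"],"p",s["position"])
if __name__=="__main__":go(*map(float,sys.argv[1:]))
E
python3 go.py .46 .25 .28 30; python3 go.py .494 -.1645 .16 -9.85
```

```text
xyz [-35.618 -24.126  -4.875] twist [-0.     0.     0.722] rows 8.65909556621167 F [-0.329 -0.414 -0.354] w 0.08565301460126189 t 0.4 p [0.199 0.592 0.231]
xyz [-52.068 -62.323   7.129] twist [-0.     0.     1.418] rows 16.304613595918358 F [-0.329 -0.414 -0.354] w 0.08565301460126189 t 0.4 p [0.199 0.592 0.231]
```

Request:
{"api": "drive_tool", "payload": {
  "series": [
    {"xyz":[-4,-2.7,-4.9],"twist":[0,0,0.1],"claw":5},
    {"xyz":[-35.6,-24.1,-4.9],"twist":[0,0,0.72],"claw":5},
    {"xyz":[-35.6,-24.1,-4.9],"twist":[0,0,0.72],"claw":5},
    {"xyz":[-35.6,-24.1,-4.9],"twist":[0,0,0.72],"claw":5},
    {"xyz":[-35.6,-24.1,-4.9],"twist":[0,0,0.72],"claw":5},
    {"xyz":[-35.6,-24.1,-4.9],"twist":[0,0,0.72],"claw":5},
    {"xyz":[-35.6,-24.1,-4.9],"twist":[0,0,0.72],"claw":5},
    {"xyz":[-35.6,-24.1,-4.9],"twist":[0,0,0.72],"claw":5},
    {"xyz":[-35.6,-24.1,-4.9],"twist":[0,0,0.72],"claw":5},
    {"xyz":[-35.6,-24.1,-4.9],"twist":[0,0,0.72],"claw":5}
  ]
}}

```text
clock: 1.4
position: [0.4637, 0.2441, 0.281]
eef_rot: [0.503, 0.864, 0.0, 0.001]
wrist_force: [-0.5, 0.6, -0.0]
width: 0.0501
grasp_force: 0.0
```

```bash
python3 go.py .494 -.1645 .13 -9.85
```

```text
xyz [-36.999 -17.549  15.141] twist [0.002 0.001 0.688] rows 8.731944813853971 F [-0.504  0.627 -0.036] w 0.05013095221566749 t 1.4 p [0.464 0.244 0.281]
```

Request:
{"api": "drive_tool", "payload": {
  "series": [
    {"xyz":[-37,-17.5,3],"twist":[0,0,0.69],"claw":4},
    {"xyz":[-37,-17.5,3],"twist":[0,0,0.69],"claw":4},
    {"xyz":[-37,-17.5,3],"twist":[0,0,0.69],"claw":4},
    {"xyz":[-37,-17.5,3],"twist":[0,0,0.69],"claw":4},
    {"xyz":[-37,-17.5,3],"twist":[0,0,0.69],"claw":4},
    {"xyz":[-37,-17.5,3],"twist":[0,0,0.69],"claw":4},
    {"xyz":[-37,-17.5,3],"twist":[0,0,0.69],"claw":4},
    {"xyz":[-37,-17.5,3],"twist":[0,0,0.69],"claw":4},
    {"xyz":[-37,-17.5,15],"twist":[0,0,0.69],"claw":4},
    {"xyz":[-37,-17.5,15],"twist":[0,0,0.69],"claw":4},
    {"xyz":[-37,-17.5,15],"twist":[0,0,0.69],"claw":4},
    {"xyz":[-37,-17.5,15],"twist":[0,0,0.69],"claw":4}
  ]
}}

```text
clock: 2.6
position: [0.4924, -0.157, 0.1275]
eef_rot: [0.763, 0.647, -0.002, -0.002]
wrist_force: [0.3, 0.5, 1.1]
width: 0.0403
grasp_force: 0.0
```

```bash
python3 go.py .494 -.1645 .034 -9.85
python3 - <<'E'
from h import *
t=cam("top");s=cam("side")
a=t["color"][200:350,270:440];b=s["color"][130:280,300:470]
a=cv2.resize(a,None,fx=2.3,fy=2.3,interpolation=2);b=cv2.resize(b,None,fx=2.3,fy=2.3,interpolation=2);cv2.imwrite("pics/g1.png",np.hstack([a,b]))
E
```

```text
xyz [-0.709  0.335  9.348] twist [-0.005  0.001  0.008] rows 1.8761003227174455 F [0.295 0.532 1.129] w 0.040262274003038966 t 2.6 p [ 0.492 -0.157  0.127]
```

View pics/g1.png

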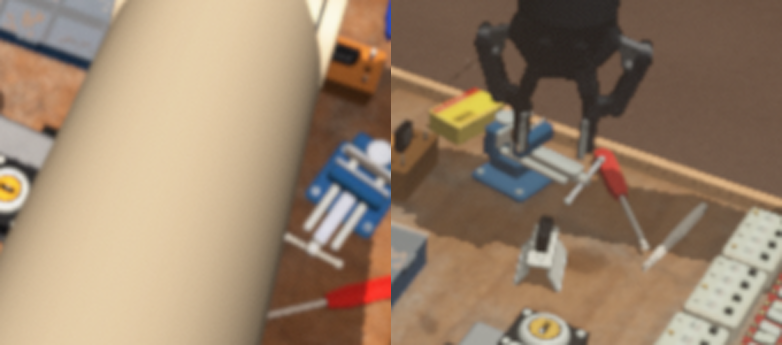

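The top view is hidden by the arm. In the side view the open fingers straddle the guard's grip line. I'll go part way down and recheck.

```bash
python3 go.py .494 -.1645 .034 -9.85
```

```text
xyz [-0.722  0.031  9.713] twist [0.    0.    0.008] rows 1.948052940183048 F [-0.475  0.906  0.448] w 0.03975089485001543 t 2.7 p [ 0.495 -0.157  0.131]
```

Request:
{"api": "drive_tool", "payload": {
  "series": [
    {"xyz":[-0.7,0,4],"twist":[0,0,0.01],"claw":4},
    {"xyz":[-0.7,0,7.5],"twist":[0,0,0.01],"claw":4},
    {"xyz":[-0.7,0,9.7],"twist":[0,0,0.01],"claw":4},
    {"xyz":[-0.7,0,9.7],"twist":[0,0,0.01],"claw":4},
    {"xyz":[-0.7,0,9.7],"twist":[0,0,0.01],"claw":0.8},
    {"xyz":[-0.7,0,9.7],"twist":[0,0,0.01],"claw":0.8},
    {"xyz":[-0.7,0,9.7],"twist":[0,0,0.01],"claw":0.8},
    {"xyz":[-0.7,0,9.7],"twist":[0,0,0.01],"claw":0.8},
    {"xyz":[-0.7,0,9.7],"twist":[0,0,0.01],"claw":0.8},
    {"xyz":[-0.7,0,9.7],"twist":[0,0,0.01],"claw":0.8}
  ]
}}

```text
clock: 3.7
position: [0.4944, -0.1644, 0.0347]
eef_rot: [0.766, 0.643, 0.001, 0.001]
wrist_force: [-1.7, 2.2, 9.3]
width: 0.0104
grasp_force: 62.8
```

```bash
python3 go.py .494 -.1645 .18 -27.3
```

```text
xyz [ -0.003   0.001 -14.53 ] twist [ 0.002 -0.001  0.303] rows 2.9059686208281166 F [-1.693  2.241  9.255] w 0.010376029253996735 t 3.7 p [ 0.494 -0.164  0.035]
```

Request:
{"api": "drive_tool", "payload": {
  "series": [
    {"xyz":[0,0,-5],"twist":[0,0,0],"claw":0.8},
    {"xyz":[0,0,-10],"twist":[0,0,0.1],"claw":0.8},
    {"xyz":[0,0,-14.5],"twist":[0,0,0.2],"claw":0.8},
    {"xyz":[0,0,-14.5],"twist":[0,0,0.305],"claw":0.8},
    {"xyz":[0,0,-14.5],"twist":[0,0,0.305],"claw":0.8},
    {"xyz":[0,0,-14.5],"twist":[0,0,0.305],"claw":0.8}
  ]
}}

```text
clock: 4.3
position: [0.4928, -0.1641, 0.1778]
eef_rot: [0.854, 0.521, -0.0, -0.0]
wrist_force: [0.1, 0.1, -0.6]
width: 0.0103
grasp_force: 61.5
```

```bash
python3 go.py .546 .0745 .165 -27.3
```

```text
xyz [23.648 -6.192  1.286] twist [-0.001 -0.     0.001] rows 4.8957432837463495 F [ 0.078  0.117 -0.564] w 0.010299121502867976 t 4.3 p [ 0.493 -0.164  0.178]
```

Request:
{"api": "drive_tool", "payload": {
  "series": [
    {"xyz":[5,-1.3,0],"twist":[0,0,0],"claw":0.8},
    {"xyz":[9.6,-2.5,0],"twist":[0,0,0],"claw":0.8},
    {"xyz":[14.4,-3.8,0],"twist":[0,0,0],"claw":0.8},
    {"xyz":[19.2,-5,0.5],"twist":[0,0,0],"claw":0.8},
    {"xyz":[23.6,-6.2,1.3],"twist":[0,0,0],"claw":0.8},
    {"xyz":[23.6,-6.2,1.3],"twist":[0,0,0],"claw":0.8},
    {"xyz":[23.6,-6.2,1.3],"twist":[0,0,0],"claw":0.8},
    {"xyz":[23.6,-6.2,1.3],"twist":[0,0,0],"claw":0.8}
  ]
}}

```text
clock: 5.1
position: [0.5465, 0.0721, 0.1647]
eef_rot: [0.855, 0.519, -0.001, 0.0]
wrist_force: [0.3, -0.9, -0.7]
width: 0.0106
grasp_force: 61.5
```

```bash
python3 go.py .546 .0745 .165 -27.3
python3 - <<'E'
from h import *
s=cam("side");t=cam("top")
a=cv2.resize(t["color"][180:330,180:310],None,fx=3,fy=3,interpolation=2);b=cv2.resize(s["color"][200:350,290:420],None,fx=3,fy=3,interpolation=2);cv2.imwrite("pics/g2.png",np.hstack([a,b]))
E
```

```text
xyz [ 0.192 -0.159 -0.035] twist [-0.001  0.001 -0.003] rows 0.050410616898095076 F [ 0.292 -0.919 -0.685] w 0.010577452893552716 t 5.1 p [0.547 0.072 0.165]
```

View pics/g2.png

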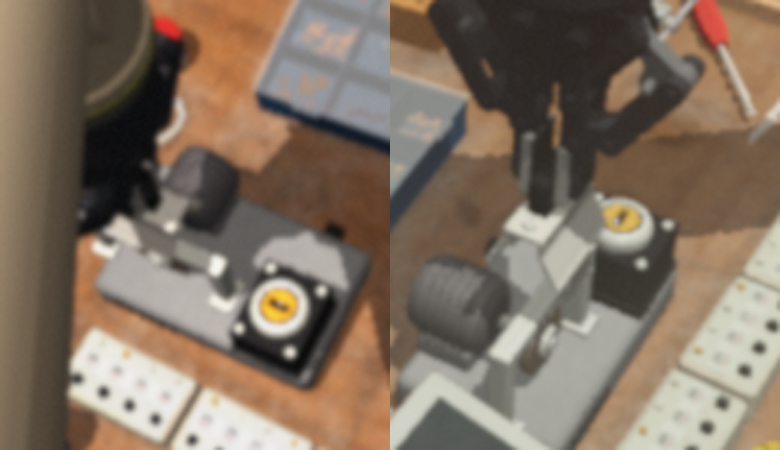

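The side view shows the guard hanging in the grip above the bar and straddling it, parallel to it. I'll lower it in steps.

Request:
{"api": "drive_tool", "payload": {
  "series": [
    {"xyz":[0.2,-0.1,2.5],"twist":[0,0,0],"claw":0.8},
    {"xyz":[0.2,-0.1,4],"twist":[0,0,0],"claw":0.8},
    {"xyz":[0.2,-0.1,4.7],"twist":[0,0,0],"claw":0.8},
    {"xyz":[0.2,-0.1,5.1],"twist":[0,0,0],"claw":0.8},
    {"xyz":[0.2,-0.1,5.1],"twist":[0,0,0],"claw":0.8},
    {"xyz":[0.2,-0.1,5.1],"twist":[0,0,0],"claw":0.8}
  ]
}}

```text
clock: 5.8
position: [0.5474, 0.0757, 0.1149]
eef_rot: [0.855, 0.519, 0.0, 0.0]
wrist_force: [0.1, 0.1, -1.0]
width: 0.0102
grasp_force: 61.5
```

Request:
{"api": "drive_tool", "payload": {
  "series": [
    {"xyz":[0,0,0.3],"twist":[0,0,0],"claw":0.8},
    {"xyz":[0,0,0.5],"twist":[0,0,0],"claw":0.8},
    {"xyz":[0,0,0.7],"twist":[0,0,0],"claw":0.8},
    {"xyz":[0,0,0.8],"twist":[0,0,0],"claw":0.8},
    {"xyz":[0,0,0.8],"twist":[0,0,0],"claw":0.8}
  ]
}}

```text
clock: 6.3
position: [0.5469, 0.0758, 0.1061]
eef_rot: [0.855, 0.519, -0.0, -0.0]
wrist_force: [-0.2, 0.3, -0.1]
width: 0.0103
grasp_force: 61.5
```

Request:
{"api": "drive_tool", "payload": {
  "series": [
    {"xyz":[0,0,0.1],"twist":[0,0,0],"claw":0.8},
    {"xyz":[0,0,0.2],"twist":[0,0,0],"claw":0.8},
    {"xyz":[0,0,0.3],"twist":[0,0,0],"claw":0.8},
    {"xyz":[0,0,0.3],"twist":[0,0,0],"claw":0.8}
  ]
}}

```text
clock: 6.7
position: [0.547, 0.0759, 0.1038]
eef_rot: [0.855, 0.519, 0.0, -0.0]
wrist_force: [-3.2, 0.2, 5.2]
width: 0.0102
grasp_force: 62.4
```

Run:
```python
from h import *
s=cam("side");print(r.state()["wrist_force"],r.state()["position"])
cv2.imwrite("pics/g3.png",cv2.resize(s["color"][230:350,300:420],None,fx=4,fy=4,interpolation=2))
```

```text
[-3.04346269 -0.17751398  4.70692362] [0.54706987 0.0758739  0.10382367]
```

View pics/g3.png

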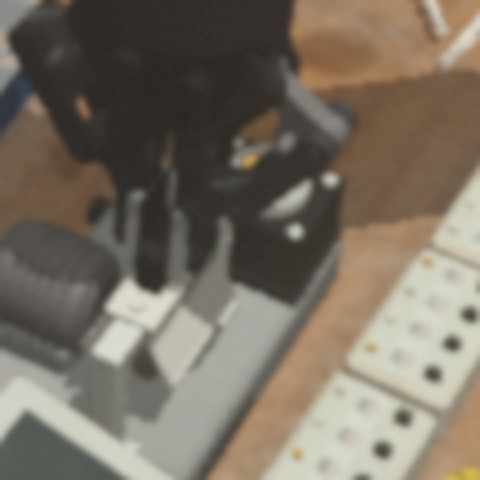

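The guard sits on the bar, with contact at the expected 0.104 m. I'll release it and lift away.

Request:
{"api": "drive_tool", "payload": {
  "series": [
    {"xyz":[0,0,0.2],"twist":[0,0,0],"claw":2},
    {"xyz":[0,0,0.2],"twist":[0,0,0],"claw":3},
    {"xyz":[0,0,0.2],"twist":[0,0,0],"claw":3},
    {"xyz":[0,0,0.2],"twist":[0,0,0],"claw":3},
    {"xyz":[0,0,-1.5],"twist":[0,0,0],"claw":3},
    {"xyz":[0,0,-4],"twist":[0,0,0],"claw":3},
    {"xyz":[0,0,-9],"twist":[0,0,0],"claw":3},
    {"xyz":[0,0,-9],"twist":[0,0,0],"claw":3},
    {"xyz":[0,0,-9],"twist":[0,0,0],"claw":3}
  ]
}}

```text
clock: 7.65
position: [0.5476, 0.076, 0.1943]
eef_rot: [0.855, 0.519, 0.001, 0.0]
wrist_force: [0.3, -0.1, -1.4]
width: 0.03
grasp_force: 0.0
```

```bash
python3 go.py .622 -.298 .19 -22.6;  python3 go.py .622 -.298 .10 -22.6
```

```text
xyz [-29.773  23.833   0.403] twist [ 0.002 -0.002 -0.084] rows 7.627841282472171 F [ 0.322 -0.143 -1.395] w 0.03004231731765035 t 7.65 p [0.548 0.076 0.194]
xyz [-29.792  23.82    9.403] twist [ 0.002 -0.002 -0.084] rows 7.85721377515471 F [ 0.322 -0.143 -1.395] w 0.03004231731765035 t 7.65 p [0.548 0.076 0.194]
```

Request:
{"api": "drive_tool", "payload": {
  "series": [
    {"xyz":[-29.8,23.8,0.4],"twist":[0,0,-0.084],"claw":3},
    {"xyz":[-29.8,23.8,0.4],"twist":[0,0,-0.084],"claw":3},
    {"xyz":[-29.8,23.8,0.4],"twist":[0,0,-0.084],"claw":3},
    {"xyz":[-29.8,23.8,0.4],"twist":[0,0,-0.084],"claw":3},
    {"xyz":[-29.8,23.8,0.4],"twist":[0,0,-0.084],"claw":3},
    {"xyz":[-29.8,23.8,0.4],"twist":[0,0,-0.084],"claw":3},
    {"xyz":[-29.8,23.8,0.4],"twist":[0,0,-0.084],"claw":3},
    {"xyz":[-29.8,23.8,0.4],"twist":[0,0,-0.084],"claw":3},
    {"xyz":[-29.8,23.8,4.9],"twist":[0,0,-0.084],"claw":3},
    {"xyz":[-29.8,23.8,9.4],"twist":[0,0,-0.084],"claw":3},
    {"xyz":[-29.8,23.8,9.4],"twist":[0,0,-0.084],"claw":3},
    {"xyz":[-29.8,23.8,9.4],"twist":[0,0,-0.084],"claw":3}
  ]
}}

```text
clock: 8.85
position: [0.6204, -0.298, 0.0989]
eef_rot: [0.832, 0.555, -0.001, -0.001]
wrist_force: [1.0, 0.5, 0.7]
width: 0.0302
grasp_force: 0.0
```

```bash
python3 - <<'E'
from m import *
s=cam("side");t=cam("top");print(r.state()["position"],r.state()["clock"])
a=cv2.resize(t["color"][225:300,190:290],None,fx=4,fy=4,interpolation=2);b=cv2.resize(s["color"][110:230,260:360],None,fx=4,fy=4,interpolation=2)
c=cv2.resize(s["color"][230:350,300:400],None,fx=4,fy=3,interpolation=2)
im=np.zeros((480,800,3),np.uint8);im[:300,:400]=a;im[:,400:]=b;cv2.imwrite("pics/k1.png",im)
# where do key bow & tcp project
for n,c in(("side",s),("top",t)):print(n,proj(c,(.622,-.298,.049)),proj(c,r.state()["position"]))
E
python3 go.py .622 -.298 .0405 -22.6
```

```text
[ 0.62185544 -0.29885102  0.10171282] 8.95
side [304.48942168 189.33615547] [304.72927661 168.36134047]
top [418.98944821 222.68225247] [424.54270724 211.69239265]
xyz [ 0.085 -0.037  6.121] twist [ 0.003  0.    -0.   ] rows 1.2243780734579994 F [-0.225  0.093  0.206] w 0.03008663686933912 t 8.95 p [ 0.622 -0.299  0.102]
```

View pics/k1.png

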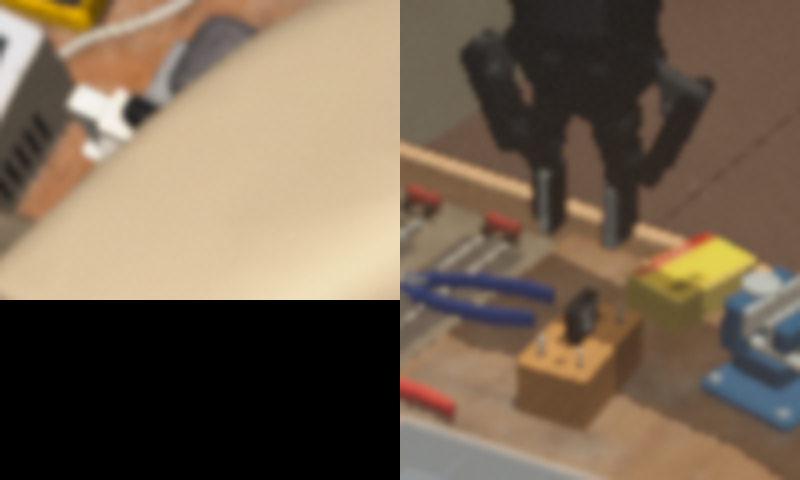

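The side view shows the open fingers centred above the bow. I'll descend and grip.

Request:
{"api": "drive_tool", "payload": {
  "series": [
    {"xyz":[0.1,0,3],"twist":[0,0,0],"claw":3},
    {"xyz":[0.1,0,5],"twist":[0,0,0],"claw":3},
    {"xyz":[0.1,0,6.1],"twist":[0,0,0],"claw":3},
    {"xyz":[0.1,0,6.1],"twist":[0,0,0],"claw":3},
    {"xyz":[0.1,0,6.1],"twist":[0,0,0],"claw":0.6},
    {"xyz":[0.1,0,6.1],"twist":[0,0,0],"claw":0.6},
    {"xyz":[0.1,0,6.1],"twist":[0,0,0],"claw":0.6},
    {"xyz":[0.1,0,6.1],"twist":[0,0,0],"claw":0.6},
    {"xyz":[0.1,0,6.1],"twist":[0,0,0],"claw":0.6}
  ]
}}

```text
clock: 9.85
position: [0.6223, -0.298, 0.0403]
eef_rot: [0.832, 0.555, 0.001, 0.001]
wrist_force: [0.2, 0.0, 8.0]
width: 0.0088
grasp_force: 60.7
```

```bash
python3 go.py .622 -.298 .16 -27.3
```

```text
xyz [ -0.007   0.006 -11.972] twist [ 0.003 -0.     0.082] rows 2.394489014539472 F [0.198 0.022 7.991] w 0.008787421661333165 t 9.85 p [ 0.622 -0.298  0.04 ]
```

Request:
{"api": "drive_tool", "payload": {
  "series": [
    {"xyz":[0,0,-2],"twist":[0,0,0],"claw":0.6},
    {"xyz":[0,0,-4],"twist":[0,0,0],"claw":0.6},
    {"xyz":[0,0,-8],"twist":[0,0,0.04],"claw":0.6},
    {"xyz":[0,0,-12],"twist":[0,0,0.082],"claw":0.6},
    {"xyz":[0,0,-12],"twist":[0,0,0.082],"claw":0.6},
    {"xyz":[0,0,-12],"twist":[0,0,0.082],"claw":0.6},
    {"xyz":[0,0,-12],"twist":[0,0,0.082],"claw":0.6}
  ]
}}

```text
clock: 10.55
position: [0.6209, -0.297, 0.1575]
eef_rot: [0.854, 0.52, -0.0, -0.001]
wrist_force: [-0.0, -0.5, -0.7]
width: 0.0084
grasp_force: 59.9
```

```bash
python3 go.py .5022 -.0022 .14 -27.3
```

```text
xyz [ 20.746 -24.066   1.782] twist [-0.001 -0.    -0.   ] rows 6.364841041395477 F [-0.046 -0.487 -0.742] w 0.008353533118862168 t 10.55 p [ 0.621 -0.297  0.157]
```

Request:
{"api": "drive_tool", "payload": {
  "series": [
    {"xyz":[20.7,-24.1,0],"twist":[0,0,0],"claw":0.6},
    {"xyz":[20.7,-24.1,0],"twist":[0,0,0],"claw":0.6},
    {"xyz":[20.7,-24.1,0],"twist":[0,0,0],"claw":0.6},
    {"xyz":[20.7,-24.1,0],"twist":[0,0,0],"claw":0.6},
    {"xyz":[20.7,-24.1,0],"twist":[0,0,0],"claw":0.6},
    {"xyz":[20.7,-24.1,0],"twist":[0,0,0],"claw":0.6},
    {"xyz":[20.7,-24.1,0],"twist":[0,0,0],"claw":0.6},
    {"xyz":[20.7,-24.1,1.5],"twist":[0,0,0],"claw":0.6},
    {"xyz":[20.7,-24.1,1.5],"twist":[0,0,0],"claw":0.6},
    {"xyz":[20.7,-24.1,1.5],"twist":[0,0,0],"claw":0.6}
  ]
}}

```text
clock: 11.55
position: [0.5017, -0.0034, 0.1429]
eef_rot: [0.854, 0.52, -0.001, -0.0]
wrist_force: [0.0, -0.1, 0.1]
width: 0.0085
grasp_force: 59.9
```

```bash
python3 - <<'E'
from m import *
s=cam("side");t=cam("top")
a=cv2.resize(t["color"][240:300,230:310],None,fx=5,fy=5,interpolation=2);b=cv2.resize(s["color"][215:335,310:410],None,fx=4,fy=4,interpolation=2)
im=np.zeros((480,800,3),np.uint8);im[:300,:400]=a;im[:,400:]=b;cv2.imwrite("pics/k2.png",im)
p=r.state()["position"];print(p)
for z in(.026+.0063,.0063+.014,.0063):print(proj(s,p-[0,0,z]),proj(t,p-[0,0,z]))
print(proj(s,(.5022,-.0022,.08)))
E
python3 go.py .5022 -.0022 .12 -27.3
```

```text
[ 0.50231402 -0.00364847  0.14344039]
[367.68798781 258.64047506] [271.7544517  276.43980004]
[368.35676879 253.10499147] [271.13929981 274.40852442]
[369.15389168 246.50722516] [270.40157047 271.97248927]
[366.11893787 273.10576085]
xyz [ 0.125 -0.077  2.344] twist [ 0.     0.    -0.002] rows 0.46970757781661393 F [ 0.553 -0.614 -0.345] w 0.00867165758193299 t 11.65 p [ 0.502 -0.004  0.143]
```

View pics/k2.png

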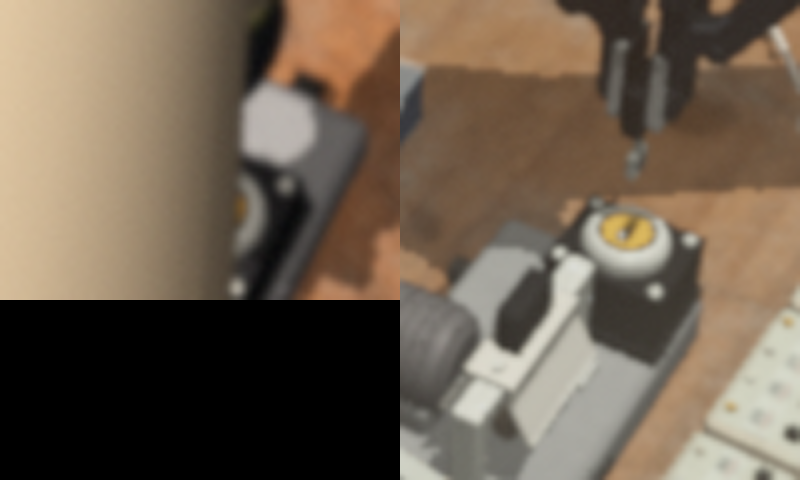

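Picture summary: the guard hangs squarely on the bar. The key is held straight above the lock, with its tip at about (368,259) and the slot at (367,273) in side pixels. Next is a guarded descent.

Request:
{"api": "drive_tool", "payload": {
  "series": [
    {"xyz":[0.05,-0.04,2],"twist":[0,0,0],"claw":0.6},
    {"xyz":[0.05,-0.04,2.8],"twist":[0,0,0],"claw":0.6},
    {"xyz":[0.05,-0.04,3],"twist":[0,0,0],"claw":0.6},
    {"xyz":[0.05,-0.04,3.15],"twist":[0,0,0],"claw":0.6},
    {"xyz":[0.05,-0.04,3.3],"twist":[0,0,0],"claw":0.6},
    {"xyz":[0.05,-0.04,3.4],"twist":[0,0,0],"claw":0.6}
  ]
}}

```text
clock: 12.25
position: [0.5023, -0.0022, 0.1096]
eef_rot: [0.854, 0.52, 0.0, 0.0]
wrist_force: [-0.2, 0.1, 0.8]
width: 0.0084
grasp_force: 59.9
```

```bash
python3 go.py .5022 -.003 .105 -27.3
```

```text
xyz [-0.076  0.023  0.463] twist [ 0.    -0.001 -0.001] rows 0.09385793346257221 F [-0.22   0.135  0.844] w 0.008381061590357102 t 12.25 p [ 0.502 -0.002  0.11 ]
```

Request:
{"api": "drive_tool", "payload": {
  "series": [
    {"xyz":[0,0,0.15],"twist":[0,0,0],"claw":0.6},
    {"xyz":[0,0,0.3],"twist":[0,0,0],"claw":0.6},
    {"xyz":[0,0,0.4],"twist":[0,0,0],"claw":0.6},
    {"xyz":[0,0,0.4],"twist":[0,0,0],"claw":0.6}
  ]
}}

```text
clock: 12.65
position: [0.5016, -0.002, 0.1049]
eef_rot: [0.854, 0.52, -0.0, -0.0]
wrist_force: [-1.9, 1.7, 0.3]
width: 0.0085
grasp_force: 59.9
```

Request:
{"api": "drive_tool", "payload": {
  "series": [
    {"xyz":[0,-0.04,0.15],"twist":[0,0,0],"claw":0.6},
    {"xyz":[0,-0.04,0.3],"twist":[0,0,0],"claw":0.6},
    {"xyz":[0,-0.04,0.45],"twist":[0,0,0],"claw":0.6},
    {"xyz":[0,-0.04,0.6],"twist":[0,0,0],"claw":0.6},
    {"xyz":[0,-0.04,0.6],"twist":[0,0,0],"claw":0.6}
  ]
}}

```text
clock: 13.15
position: [0.5021, -0.0022, 0.0991]
eef_rot: [0.854, 0.52, 0.0, 0.0]
wrist_force: [2.6, -0.2, -2.6]
width: 0.0086
grasp_force: 59.6
```

Request:
{"api": "drive_tool", "payload": {
  "series": [
    {"xyz":[0,0,0.2],"twist":[0,0,0],"claw":0.6},
    {"xyz":[0,0,0.4],"twist":[0,0,0],"claw":0.6},
    {"xyz":[0,0,0.6],"twist":[0,0,0],"claw":0.6},
    {"xyz":[0,0,0.8],"twist":[0,0,0],"claw":0.6},
    {"xyz":[0,0,0.8],"twist":[0,0,0],"claw":0.6}
  ]
}}

```text
clock: 13.65
position: [0.5018, -0.0023, 0.091]
eef_rot: [0.854, 0.52, 0.0, 0.0]
wrist_force: [3.7, -2.3, -1.3]
width: 0.0086
grasp_force: 59.9
```

Request:
{"api": "drive_tool", "payload": {
  "series": [
    {"xyz":[0,0.03,0.1],"twist":[0,0,0],"claw":0.6},
    {"xyz":[0,0.03,0.2],"twist":[0,0,0],"claw":0.6},
    {"xyz":[0,0.03,0.3],"twist":[0,0,0],"claw":0.6},
    {"xyz":[0,0.03,0.4],"twist":[0,0,0],"claw":0.6},
    {"xyz":[0,0.03,0.4],"twist":[0,0,0],"claw":0.6}
  ]
}}

```text
clock: 14.15
position: [0.502, -0.0022, 0.0871]
eef_rot: [0.854, 0.52, 0.0, 0.0]
wrist_force: [2.5, -2.5, 2.4]
width: 0.0085
grasp_force: 60.2
```

Run:
```python
from h import *
print(r.state()["wrist_force"],r.state()["moment"],r.state()["position"],r.state()["width"])
s=cam("side")
m=cv2.inRange(cv2.cvtColor(s["color"][255:290,345:390],cv2.COLOR_BGR2HSV),(15,90,110),(35,255,255));print(m.sum()//255)
v=s["color"][225:285:2,350:386:2].max(axis=2)
for row in v: print(' '.join('%3d'%x for x in row))
```

```text
[ 2.54987005 -2.54298729  2.41899817] [-0.43334755 -0.78095671 -0.00820156] [ 0.50195533 -0.00219936  0.08713938] 0.008491202864045661
102
 53  53  50  49  49  48  46  48  48  48  47  48  50  54  55  50  49  48
 54  52  49  47  47  48  47  46  49  49  48  48  49  50  52  52  48  48
 52  48  50  48  46  47  47  47  48  48  48  48  47  48  49  49  49  49
 50  49  50  48  47  49  49  47  48  47  48  48  48  48  50  48  51  50
 58  50  49  47  47  50  48  47  48  49  49  48  48  47  49  51  49  50
 52  52  53  51  47  48  48  48  47  48  49  48  49  48  50  50  51  51
 51  55  56  50  47  49  49  48  47  47  50  48  49  48  50  52  50  51
 51  53  54  49  49  48  46  46  47  52  83  51  49  51  52  50  50  60
 50  51  53  51  48  48  47  48  50  56  89  50  50  50  51  54  50  71
 51  49  48  49  48  48  47  50  54  62  88  51  54  53  51  51  50  78
 54  54  49  49  48  49  49  51  53  79  88  51  52  53  53  52  55  81
 91  92  78  51  49  48  48  50  52  84  96  53  50  51  54  57  58  61
105 106 103  71  49  50  47  48  49  64  90  51  49  50  54  61  62  67
108 109 109  98  53  48  
[... 498 characters left out ...]
 101  70  57  59  76 105  93  60  53  64 107 111 108
112 111  93  59  81 103  64  51  53  79 107  89  59  60  93 109 109 105
110 104  66  70 110  95  58  50  53  84 106  78  57  81 115 120 121 121
102  74  57 106 141 112  73  52  53  89 108  84  81  94 120 151 159 165
 84  58  66 149 184 127  97  55  56 105 113 118 125 121  66  81 125 154
 73  63  73 148 192 184 132 101 119 144 141 135 150 124  68  75 119  94
176  91  73 115 169 195 198 178 178 171 180 206 193 119  65  60  66  69
162 189 184 138 133 165 187 202 214 214 209 201 183 120  62  59  59  76
178 217 218 210 148 115 146 168 178 179 174 164 134  85  65  63  58  90
210 214 217 201 109  76  98 116 122 125 123 106  81  67  66  62  58 103
```

Request:
{"api": "drive_tool", "payload": {
  "series": [
    {"xyz":[0,0.03,0.1],"twist":[0,0,0],"claw":0.6},
    {"xyz":[0,0.03,0.15],"twist":[0,0,0],"claw":0.6},
    {"xyz":[0,0.03,0.2],"twist":[0,0,0],"claw":0.6},
    {"xyz":[0,0.03,0.2],"twist":[0,0,0],"claw":0.6}
  ]
}}

```text
clock: 14.6
position: [0.5022, -0.0022, 0.0861]
eef_rot: [0.854, 0.52, 0.0, -0.001]
wrist_force: [-3.6, -1.0, 16.4]
width: 0.0088
grasp_force: 62.5
```

The key is home: it stopped at 0.0861 against an expected 0.0863, with 16 N of push. Now the turn.

Request:
{"api": "drive_tool", "payload": {
  "series": [
    {"xyz":[0,0,0],"twist":[0,0,0.14],"claw":0.6},
    {"xyz":[0,0,0],"twist":[0,0,0.28],"claw":0.6},
    {"xyz":[0,0,0],"twist":[0,0,0.42],"claw":0.6},
    {"xyz":[0,0,0],"twist":[0,0,0.5],"claw":0.6},
    {"xyz":[0,0,0],"twist":[0,0,0.5],"claw":0.6}
  ]
}}

```text
clock: 15.1
position: [0.5024, -0.0018, 0.0861]
eef_rot: [0.957, 0.291, 0.0, -0.001]
wrist_force: [-2.9, -0.2, 17.4]
width: 0.0085
grasp_force: 62.4
```

Run:
```python
from h import *
s=r.state()
for k in("position","eef_rot","wrist_force","moment","width","grasp_force","joint_positions"):print(k,np.round(s[k],4))
```

```text
position [ 0.5024 -0.0018  0.0861]
eef_rot [ 9.566e-01  2.913e-01  1.000e-04 -6.000e-04]
wrist_force [-2.9447 -0.1572 17.391 ]
moment [-0.0998  0.7798  0.0155]
width 0.0085
grasp_force 62.3604
joint_positions [-0.7859  0.2501  0.7874  1.9808 -0.2123  0.993  -0.8767]
```

Request:
{"api": "drive_tool", "payload": {
  "series": [
    {"xyz":[0,0,0],"twist":[0,0,0.14],"claw":0.6},
    {"xyz":[0,0,0],"twist":[0,0,0.28],"claw":0.6},
    {"xyz":[0,0,0],"twist":[0,0,0.42],"claw":0.6},
    {"xyz":[0,0,0],"twist":[0,0,0.56],"claw":0.6},
    {"xyz":[0,0,0],"twist":[0,0,0.7],"claw":0.6},
    {"xyz":[0,0,0],"twist":[0,0,0.8],"claw":0.6},
    {"xyz":[0,0,0],"twist":[0,0,0.8],"claw":0.6},
    {"xyz":[0,0,0],"twist":[0,0,0.8],"claw":0.6}
  ]
}}

```text
clock: 15.9
position: [0.5024, -0.0018, 0.0861]
eef_rot: [0.995, -0.103, -0.0, -0.001]
wrist_force: [-3.9, 1.3, 17.7]
width: 0.0085
grasp_force: 62.6
```

```bash
cat > st.py <<'E'
from h import *
s=r.state()
for k in("clock","position","eef_rot","wrist_force","moment","width","grasp_force","joint_positions"):print(k,np.round(s[k],4))
q=s["eef_rot"];print("turn from -27.3deg, rad",-0.4765-2*np.arctan2(q[0],q[1])*-1,"yaw y",np.degrees(np.pi/2-2*np.arctan2(q[0],q[1])+np.pi/2))
E
python3 st.py
```

```text
clock 15.9
position [ 0.5024 -0.0018  0.0861]
eef_rot [ 9.947e-01 -1.029e-01 -2.000e-04 -7.000e-04]
wrist_force [-3.8893  1.2824 17.6631]
moment [0.0347 0.9449 0.0428]
width 0.0085
grasp_force 62.6358
joint_positions [-0.9055  0.2869  0.9343  1.9849 -0.2753  1.0009 -1.6168]
turn from -27.3deg, rad 2.8711840520791836 yaw y -11.808167327390912
```

Request:
{"api": "drive_tool", "payload": {
  "series": [
    {"xyz":[0,0,0],"twist":[0,0,0.1],"claw":0.6},
    {"xyz":[0,0,0],"twist":[0,0,0.2],"claw":0.6},
    {"xyz":[0,0,0],"twist":[0,0,0.25],"claw":0.6},
    {"xyz":[0,0,0],"twist":[0,0,0.25],"claw":0.6}
  ]
}}

```text
clock: 16.3
position: [0.5024, -0.0018, 0.0861]
eef_rot: [0.974, -0.227, -0.0, -0.001]
wrist_force: [-4.4, 0.3, 18.8]
width: 0.0087
grasp_force: 62.7
```

```bash
python3 st.py
```

```text
clock 16.3
position [ 0.5024 -0.0018  0.0861]
eef_rot [ 9.739e-01 -2.268e-01 -3.000e-04 -6.000e-04]
wrist_force [-4.4207  0.3069 18.7921]
moment [0.0649 0.9561 0.0603]
width 0.0087
grasp_force 62.7277
joint_positions [-0.946   0.3046  0.9866  1.9862 -0.3023  1.0053 -1.8441]
turn from -27.3deg, rad 3.122726915791693 yaw y -26.22051178475216
```

Request:
{"api": "drive_tool", "payload": {
  "series": [
    {"xyz":[0,0,0],"twist":[0,0,0.06],"claw":0.6},
    {"xyz":[0,0,0],"twist":[0,0,0.12],"claw":0.6},
    {"xyz":[0,0,0],"twist":[0,0,0.12],"claw":0.6},
    {"xyz":[0,0,0],"twist":[0,0,0.12],"claw":0.6}
  ]
}}

```text
clock: 16.7
position: [0.5024, -0.0018, 0.0861]
eef_rot: [0.959, -0.284, -0.0, -0.001]
wrist_force: [-5.3, 1.4, 18.2]
width: 0.0087
grasp_force: 62.7
```

```bash
python3 st.py
```

```text
clock 16.7
position [ 0.5024 -0.0018  0.0861]
eef_rot [ 9.588e-01 -2.840e-01 -3.000e-04 -6.000e-04]
wrist_force [-5.2851  1.3687 18.24  ]
moment [0.0948 0.96   0.0565]
width 0.0087
grasp_force 62.74
joint_positions [-0.9653  0.3142  1.0121  1.9868 -0.3168  1.0078 -1.9495]
turn from -27.3deg, rad 3.2410749119495446 yaw y -33.00135247842754
```

Request:
{"api": "drive_tool", "payload": {
  "series": [
    {"xyz":[0,0,0],"twist":[0,0,0.06],"claw":0.6},
    {"xyz":[0,0,0],"twist":[0,0,0.1],"claw":0.6},
    {"xyz":[0,0,0],"twist":[0,0,0.1],"claw":0.6}
  ]
}}

```text
clock: 17.0
position: [0.5024, -0.0018, 0.0861]
eef_rot: [0.943, -0.332, -0.0, -0.001]
wrist_force: [-4.6, 0.2, 20.1]
width: 0.0085
grasp_force: 62.8
```

```bash
python3 st.py
```

```text
clock 17.0
position [ 0.5024 -0.0018  0.0861]
eef_rot [ 9.432e-01 -3.321e-01 -4.000e-04 -6.000e-04]
wrist_force [-4.5792  0.1627 20.0929]
moment [0.0648 0.9835 0.1833]
width 0.0085
grasp_force 62.7906
joint_positions [-0.982   0.3234  1.0345  1.9872 -0.33    1.0104 -2.0389]
turn from -27.3deg, rad 3.3422048984613975 yaw y -38.795673887771656
```

The moment jumped to 0.18 N m, so the key is at the stop. Next I'll hold, and check numerically that the guard and bystanders haven't moved.

Request:
{"api": "drive_tool", "payload": {
  "series": [
    {"xyz":[0,0,0],"twist":[0,0,0.02],"claw":0.6},
    {"xyz":[0,0,0],"twist":[0,0,0.02],"claw":0.6},
    {"xyz":[0,0,0],"twist":[0,0,0.02],"claw":0.6}
  ]
}}

```text
clock: 17.3
position: [0.5024, -0.0018, 0.0861]
eef_rot: [0.94, -0.341, -0.0, -0.001]
wrist_force: [-3.9, 0.7, 18.9]
width: 0.0085
grasp_force: 62.8
```

```bash
python3 st.py
python3 - <<'E'
from h import *
s=cam("side");n=s["color"];k=cv2.imread("pics/k2.png")[:, 400:];k=cv2.resize(k,(100,120),interpolation=3)
d=cv2.absdiff(n[215:335,310:410],k).max(2)
print("guard region diff",d[65:110,15:48].mean(),"lock area",d[30:60,40:75].mean())
o=cv2.imread("pics/side0.png");D=cv2.absdiff(n,o).max(2)
for nm,(x,y,w,h) in dict(glue=(398,345,35,50),pot_a=(220,315,28,30),driver=(385,190,30,55),pliers=(215,190,65,30),cutter=(245,172,55,22)).items():print(nm,D[y:y+h,x:x+w].mean())
E
```

```text
clock 17.3
position [ 0.5024 -0.0018  0.0861]
eef_rot [ 9.401e-01 -3.408e-01 -4.000e-04 -6.000e-04]
wrist_force [-3.9004  0.6921 18.9086]
moment [0.0718 0.998  0.2294]
width 0.0085
grasp_force 62.7805
joint_positions [-0.985   0.3252  1.0385  1.9873 -0.3325  1.0108 -2.0551]
turn from -27.3deg, rad 3.360644480412749 yaw y -39.8521841095697
guard region diff 9.261279461279461 lock area 45.486666666666665
glue 5.101142857142857
pot_a 5.247619047619048
driver 43.7569696969697
pliers 5.136410256410256
cutter 5.03801652892562
```

```bash
python3 -c "
from bench import r
print(r.close_job())"
```

```text
the job is handed in; nothing more can be done
None
```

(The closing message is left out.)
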